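Clamp a vial with the T-handle

ROBOT

A 6-joint arm with a two-finger parallel gripper is mounted at the origin on a cart in front of the work surface, level with it; the furniture and walls round the work are solid. World frame = base frame: x ahead of the robot, y to its left, z up, the work surface at z = 0. Lengths are in mm, angles in rad, forces in N, time in s.
With the tool pointing down it reaches from about 400 to 925 mm from the base axis. Payload 12.5 kg.
Tool frame: the origin (TCP) lies midway between the tips of the shut fingers; the grasp point (between the pads) lies 19 mm behind it (env.pinch_z is the z of the grasp point in the tool frame, in mm); z points along the fingers, y is the line along which they close (so a half turn about z gives the same grasp; the last joint's range is limited). The gripper opens to 95 mm and grips with 3 to 60 N. Pads are 20 mm wide; open, the fingers measure 119 mm over their backs; the gripper's body (75 mm by 180 mm) begins 59 mm behind the grasp point.
Start: joints at [-1.334, 0.491, 1.559, -0, 1.092, -0.106], TCP at [210.102, -588.646, 214.661] pointing down, gripper open.
Joint ranges: [-3.1, 3.1], [-0.84, 2.19], [0.05, 2.79], [-1.13, 4.28], [0.06, 2.93], [-2.69, 2.69]. Speed limits (rad/s): [2.22, 2.22, 2.79, 3.14, 3.14, 3.14].

INTERFACE

Orientations are given as [roll, pitch, yaw] about the fixed x, y, z axes, in that order (R = Rz(yaw) Ry(pitch) Rx(roll)).
In Python, from cell import env, eyes gives the robot as it stands.
- The arm moves only by the shell command python3 -m inch 'ROWS'. ROWS is JSON, a list of rows, each a list of 3 entries, a list of its own where there are three numbers: the shift along the tool's x, y, z in units of 60 mm (1.0 is 60 mm), then the turn about the tool's z in units of 5 degrees (1.0 is 5 degrees), then the closure, from -1 (fully open) to 1 (shut). In form: [[[tx, ty, tz], turn, claw], ...]. A call has exactly 10 rows; each row shifts and turns the commanded pose from where the row before left it, along the tool's axes as they then stand; what a row does not reach is not made up. A row lasts 1/8 s, in which the tool goes at most 62.5 mm and 10.7 degrees, less where a joint would pass 70% of its speed; a pose out of reach is approached as far as the arm can. A call is refused whole if a number of a shift passes 1 or a number of a turn 1, either way. A call with a gripper value outside its range is refused whole. The fingers move at their own pace and stop on an object; the grip force is fixed at half the most. Time passes only in rows, so rows that do not move let the fingers close, or fill a call up. It gives the time, the measured TCP pose, the force, the opening and the grip force at its end, in the units of the state.
- env.state(): the state, without advancing time (a new reading comes with each control period).
- eyes.read_camera(name): name is "scene" or "side" or "wrist"; returns a dict with "pixels" (420x560x3 uint8, red, green, blue), "fx", "fy", "cx", "cy" (pixels), "extrinsics" (4x4, takes a point from world to camera coordinates). Camera axes: x right, y down, z forward; pixel columns grow to the right and rows downward; lengths in mm; the calibration is good to about 2 mm. A picture is of the moment at which its call begins. There is no depth.
- env.job_done(): hands the job in; it is judged then, once.
Trained networks look in a picture, given as the dict that the camera call returned (one of the last four; its "shot" number tells which), for a name from the list of things; names that differ only in an ending like _2 or _b are one class to them, and where a whole thing is asked for, a point or a joint stands for the part that bears it (a point fixed in the world has none). Each returns a list of dicts, best first, with "score" (0 to 1); they miss things now and then, are a little off and sometimes report something else, mostly with a low value. They report only what shows in the picture. A call takes as long as a camera call. They do not tell look-alikes from the thing itself.
- eyes.boxes_of(name, picture): "centre" ([row, column] in pixels, amid what is visible of it).
- eyes.cut_out(name, picture): "mask" (420x560 bool, what is visible of it) and "centre" ([row, column] in pixels, amid what is visible of it).
- eyes.spot_point(name, picture): "centre" ([row, column] in pixels: a listed point, or the origin of a listed thing).
The state is a dict: "t": time; "joints": joint angles; "qvel": joint speeds; "tau": joint torques, N m; "eef_pos": TCP position; "tcp_rot": TCP orientation; "ft_force": force on the tool from outside, world axes, zero at the start; "moment": the same for the moment, N m; "opening": opening from 0.0 (shut) to 1.0 (fully open); "grip_force": force on a finger pad.
Only numpy, scipy, OpenCV 4.12 (cv2) and the standard library are available. Lean on these libraries where they do the work, as an engineer would, in place of code of your own. Each camera call takes 0.05 s, during which the arm holds its last target. There are 200 camera calls.

TASK

Stand the red-capped vial upright on the bed of the blue bench clamp, between the jaw and the V stop, then turn the T-handle clockwise, half turn after half turn, until the sprung jaw pad holds the vial firmly against the stop, so that its cap can be worked on later. It is glass: stop once the handle has clearly become heavier, before the pad is pushed right in, do not push the jaw itself, and leave the other vials where they stand.

Things in the scene. Friction and masses are not known exactly. Their poses are not given: they have to be found in the camera images.
- vial_2: Glass vial with a RED cap and white label, standing upright; 26 mm diameter body, 53 mm tall, 35 g. The body is full width up to about 30 mm and narrows to the neck and cap above. Origin: centre of its underside, z up. The one to clamp.
- clamp: Bench clamp bolted down: grey base plate 72 (x) x 245 (y, -134 to +111) x 10 mm thick, origin on the table, z up. Blue gear housing 60 x 80 mm at y = +58, top 52 mm up, collar to 58 mm, carries the T-handle. Towards -y follow jaw, bed and V stop (40 mm wide, top 41 mm up): rubber 120 degree V open to +y, its bottom hand-set at y = -80 to -92 mm, not known closer.
- bed (a point): Middle of the free bed where the vial is stood, on the base plate (10 mm above the table), y = -50 mm in the clamp frame; axes as the clamp. At the start pad and V bottom are 51 to 69 mm apart along y; the V flanks reach 10 mm forward. Open on both sides in x. A 26 mm vial in the V has its centre 16 mm from the V bottom.
- handle_axis (a point): Point on the vertical turning axis of the T-handle at the height of the cross bar's centre line (84 mm above the table). Does not move. Axes as the clamp.
- t_handle: T-handle on the housing; clockwise seen from above tightens. Origin on its axis at the bar's centre line; its x runs along the bar to the red end. A full turn drives the jaw 28 mm to the stop; stays where left (self-locking). A torsion spring in the hub (0.6 N m per rad) carries the torque: free running 0.12 N m (3 N at 40 mm from the axis), and 0.0045 N m more for each newton of clamping.
- red_end (a point): Centre of the red ball (16 mm diameter) at one end of the T-handle bar, 48 mm from the axis. The bar is a 10 mm steel rod, 112 mm long over the balls, 84 mm above the table; below it the space is free down to the housing, but for a 20 mm hub in the middle.
- black_end (a point): Centre of the black ball at the other end of the T-handle bar, 48 mm from the axis.
- jaw: Aluminium jaw 40 (x) x 23 (y) x 30 mm, driven towards the clamp's -y. Origin on the base plate under the middle of its front face; axes as the clamp. A rubber pad (34 x 24 mm) stands 8 mm proud on a spring: yields from 8 N, then 3 N per mm, solid after 5.5 mm (25 N). The vial is held properly by 7 to 22 N (pad 0 to 4.5 mm in); over 30 N it breaks.
- vial_1: Amber glass vial with a blue cap, 26 mm diameter, 53 mm tall, standing by; leave alone. Origin: centre of underside.
- vial_4: Clear glass vial with a dark grey cap, 26 mm diameter, 49 mm tall, standing by; leave alone. Origin: centre of underside.
- vial_3: Amber glass vial with a yellow cap, 22 mm diameter, 47 mm tall, standing by; leave alone. Origin: centre of underside.
Not all that is in view belongs to the job. What is shaped like the vial_2 but green or purple is not meant.

How it is judged (in metres and radians):
On the way, in this order (a step that is already met when the one before it is completed fails the run):
1. The red-capped vial stands upright on the clamp's bed, not yet clamped (x of vial_2 in the frame of bed between -0.016 and 0.016 m and y of vial_2 in the frame of bed between -0.045 and 0.03 m and z of vial_2 in the frame of bed between -0.003 and 0.004 m and angle between vial_2's own z axis and vertical below 0.12 rad and contact force between jaw and vial_2 below 1 N and contact force between the fingers and vial_2 below 0.5 N), for 0.2 s.
2. The jaw pad presses the vial against the stop (x of vial_2 in the frame of bed between -0.016 and 0.016 m and y of vial_2 in the frame of bed between -0.045 and 0.03 m and z of vial_2 in the frame of bed between -0.003 and 0.004 m and angle between vial_2's own z axis and vertical below 0.12 rad and contact force between jaw and vial_2 between 7 and 22 N), for 0.2 s.
At the end, for the whole second after the job is handed in: The red-capped vial stands upright (within 0.12 rad) on the clamp's bed, within 16 mm of its centre line in x and 45 mm towards the stop, held still by the jaw pad with 7 to 22 N, and the jaw is at rest (all of step 2 and linear speed of vial_2 below 0.01 m/s and linear speed of jaw below 0.005 m/s); the robot touches nothing.
It fails at once if The jaw pad pressed the vial with more than 30 N (glass broken) (contact force between jaw and vial_2 above 30 N).
It fails at once if The jaw was pushed directly instead of being driven by the T-handle (contact force between any of the arm, the fingers and jaw above 8 N).
It fails at once if Another vial was moved by more than 30 mm (distance of any of vial_1, vial_4, vial_3 from where it was at the start of the episode above 0.03 m).
It also fails if it takes over 72 s, if anything falls off the work surface, if the arm or the gripper's body presses on something with over 40 N, if the wrist force passes 120 N, or if a joint passes its speed limit or range.

## Working session

There is one attempt and no reset: what is moved stays moved. The work goes in short steps, Python scripts to look and compute and a shell command to move; the robot and the scene stay as the last step left them, time stands still between calls to the robot, and variables do not carry over. Pictures are saved under pics/ and viewed, at most 10 in all, crops included, and the job is handed in when it is done.

```bash
ls; mkdir -p pics; cat > h.py <<'E'
import numpy as np, cv2
from cell import env, eyes
def save(p,n): cv2.imwrite('pics/'+n, cv2.cvtColor(p['pixels'],cv2.COLOR_RGB2BGR))
def ray(p,rc):
    E=np.array(p['extrinsics']);R=E[:3,:3];t=E[:3,3]
    d=R.T@np.array([(rc[1]-p['cx'])/p['fx'],(rc[0]-p['cy'])/p['fy'],1]);return -R.T@t,d/np.linalg.norm(d)
def atz(p,rc,z):
    o,d=ray(p,rc);return o+d*(z-o[2])/d[2]
def tri(obs):
    A=np.zeros((3,3));b=np.zeros(3)
    for p,rc in obs:
        o,d=ray(p,rc);M=np.eye(3)-np.outer(d,d);A+=M;b+=M@o
    return np.linalg.solve(A,b)
def proj(p,X):
    E=np.array(p['extrinsics']);c=E[:3,:3]@np.array(X)+E[:3,3];return [p['cy']+p['fy']*c[1]/c[2],p['cx']+p['fx']*c[0]/c[2]]
E
python3 - <<'E'
from h import *
np.set_printoptions(precision=1,suppress=True)
ps={n:eyes.read_camera(n) for n in('scene','side','wrist')}
for n,p in ps.items():
    save(p,n+'0.png'); o,d=ray(p,[210,280]);print(n,o,d)
    for k in('vial_2','clamp','bed','handle_axis','red_end','black_end','jaw'):
        print(k,[(np.round(r['centre'],1).tolist(),round(r['score'],2)) for r in eyes.spot_point(k,p)[:6]])
a=np.hstack([ps['scene']['pixels'],ps['side']['pixels']])
print(env.state()['t'],env.pinch_z)
E
```

```text
pics
scene [-21.9 550.  543.4] [ 0.6 -0.5 -0.6]
vial_2 [([304.3, 205.4], 0.86), ([253.4, 195.9], 0.84), ([247.1, 234.9], 0.76), ([294.0, 155.2], 0.74), ([274.0, 265.3], 0.71), ([272.9, 173.7], 0.7)]
clamp [([203.9, 301.5], 0.84), ([166.2, 285.3], 0.65)]
bed [([192.1, 320.0], 0.81)]
handle_axis [([178.8, 289.1], 0.87)]
red_end [([166.6, 285.0], 0.81), ([251.2, 232.6], 0.39)]
black_end [([193.0, 291.2], 0.69)]
jaw [([196.3, 311.0], 0.78)]
side [ 486.3 -803.5  666.9] [ 0.1  0.8 -0.5]
vial_2 [([200.5, 292.1], 0.76), ([189.0, 276.0], 0.68), ([224.8, 243.5], 0.54), ([202.3, 249.2], 0.52), ([227.3, 285.9], 0.5), ([213.4, 300.0], 0.47)]
clamp [([287.1, 299.4], 0.88)]
bed [([302.6, 304.6], 0.68)]
handle_axis [([233.9, 299.3], 0.97), ([199.4, 291.2], 0.46), ([235.0, 300.9], 0.39)]
red_end [([242.7, 317.3], 0.68)]
black_end [([227.7, 274.9], 0.79)]
jaw [([282.2, 302.0], 0.68)]
wrist [ 281.  -563.9  383.8] [-0.2 -0.1 -1. ]
vial_2 []
clamp []
bed []
handle_axis []
red_end []
black_end []
jaw []
1.2 -18.8
```

View pics/scene0.png

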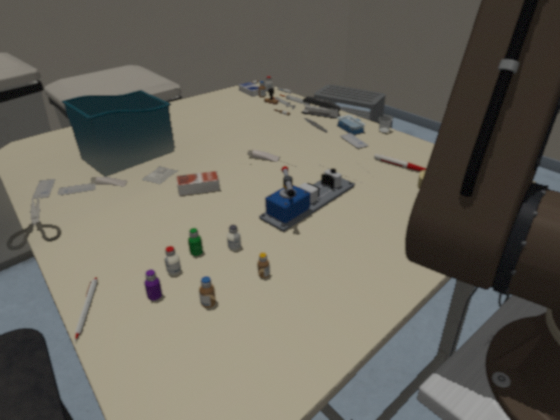

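View pics/side0.png

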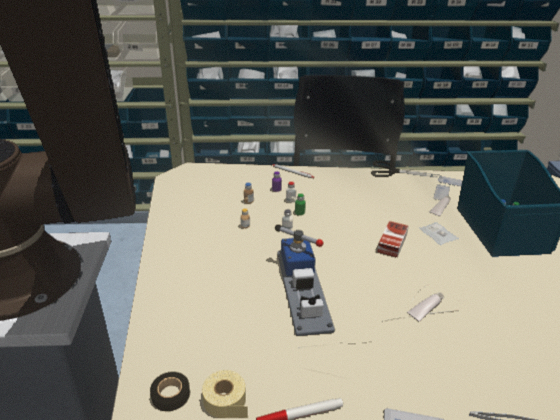

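```bash
python3 - <<'E'
from h import *
np.set_printoptions(precision=1,suppress=True)
a=eyes.read_camera('scene');b=eyes.read_camera('side')
P={}
for k in('clamp','bed','handle_axis','red_end','black_end','jaw'):
    ra=eyes.spot_point(k,a)[0];rb=eyes.spot_point(k,b)[0]
    X=tri([(a,ra['centre']),(b,rb['centre'])]);P[k]=X
    print(k,X,np.array(proj(a,X))-ra['centre'],np.array(proj(b,X))-rb['centre'])
print('vials scene')
for r in eyes.spot_point('vial_2',a): print(np.round(r['centre']),round(r['score'],2),atz(a,r['centre'],0))
for r in eyes.spot_point('vial_2',b): print(np.round(r['centre']),round(r['score'],2),atz(b,r['centre'],0))
E
```

```text
clamp [586.9 -44.8  -1.8] [-0.1 -0.1] [ 0.1 -0.1]
bed [614.  -67.    9.8] [ 9.  11.9] [-11.5  12.6]
handle_axis [579.3  13.1  82.1] [-0.4 -0.5] [ 0.4 -0.5]
red_end [616.9 -12.3  83.3] [1.1 1.2] [-1.2  1.3]
black_end [603.    2.1  57.5] [-7.3 -7.9] [ 7.3 -8.2]
jaw [581.7 -58.   12.1] [-0.4 -0.5] [ 0.4 -0.5]
vials scene
[295. 157.] 0.95 [544.  339.1   0. ]
[305. 207.] 0.88 [466.8 289.3   0. ]
[249. 236.] 0.78 [553.2 164.8   0. ]
[274. 266.] 0.72 [459.2 168.4   0. ]
[253. 195.] 0.72 [596.2 229.5   0. ]
[271. 172.] 0.71 [580.2 288.1   0. ]
[201. 292.] 0.76 [586.9 280.7   0. ]
[190. 275.] 0.71 [546.1 336.7   0. ]
[215. 304.] 0.7 [611.1 214.8   0. ]
[227. 286.] 0.45 [562.9 162.8   0. ]
[225. 246.] 0.44 [469.9 173.2   0. ]
```

The scene view shows six vials near the front left: purple (285,153), red (260,172), green (241,195), grey (237,234), blue/amber (291,207) and yellow (264,263). The blue clamp is at (200,300). The side view shows the handle's red ball at (243,319), its black ball at (228,278), and the red-capped vial at (191,291).

Look-alikes of the same shape are purple, green and red. The red cap with white label at scene (260,172) fits the description, and I'll confirm it in a crop.

```bash
python3 - <<'E'
from h import *
np.set_printoptions(precision=3,suppress=True)
im=cv2.imread('pics/scene0.png')[225:310,130:285]; cv2.imwrite('pics/crop.png',cv2.resize(im,None,fx=5,fy=5,interpolation=cv2.INTER_CUBIC))
s=env.state();print(s)
p=eyes.read_camera('wrist');print(np.array(p['extrinsics']),p['fx'],p['cx'],p['cy'])
E
```

```text
{'t': 2.0, 'joints': array([-1.334,  0.491,  1.559,  0.   ,  1.092, -0.106]), 'qvel': array([-0.   , -0.001,  0.002,  0.   , -0.001, -0.   ]), 'tau': array([  0.   , -61.246, -25.843,   0.069,   0.045,  -0.   ]), 'eef_pos': array([ 210.105, -588.653,  214.649]), 'tcp_rot': array([ 3.142, -0.   ,  0.343]), 'ft_force': array([ 0.465, -0.385, -0.324]), 'moment': array([-0.031, -0.04 , -0.06 ]), 'grip_force': 0.0, 'opening': 1.0021503581040996}
[[   0.335   -0.942    0.    -625.73 ]
 [  -0.909   -0.324    0.261  -27.427]
 [  -0.246   -0.088   -0.965  390.438]
 [   0.       0.       0.       1.   ]] 298.3170723515791 282.8407971237384 213.80191049935746
```

View pics/crop.png

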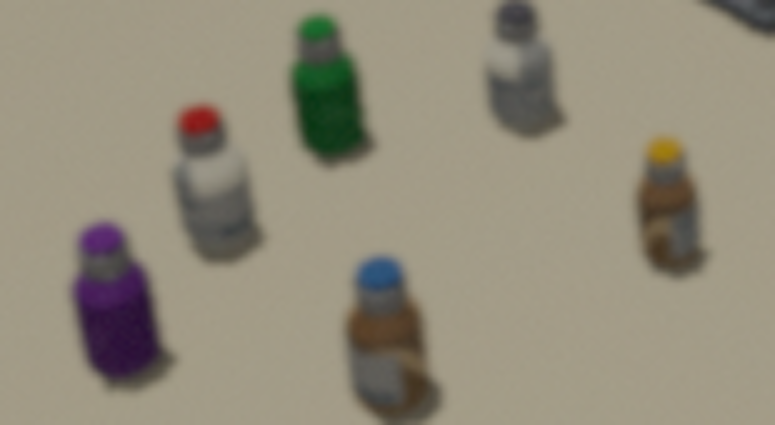

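Crop pixel (200,180), which is scene (260,172), shows a clear vial with a red cap and white label between the solid purple and solid green look-alikes. That is vial_2. I'll swing over to it along an arc.

```bash
python3 -m inch '[[[0.933,-0.171,0],-0.866,-1],[[0.933,-0.171,0],-0.866,-1],[[0.933,-0.171,0],-0.866,-1],[[0.933,-0.171,0],-0.866,-1],[[0.933,-0.171,0],-0.866,-1],[[0.933,-0.171,0],-0.866,-1],[[0.933,-0.171,0],-0.866,-1],[[0.933,-0.171,0],-0.866,-1],[[0.933,-0.171,0],-0.866,-1],[[0,0,0],0,-1]]'
cat > w.py <<'E'
from h import *
np.set_printoptions(precision=1,suppress=True)
p=eyes.read_camera('wrist');s=env.state();print(s['t'],s['eef_pos'],np.degrees(s['tcp_rot']))
for k,z in(('clamp',0),('bed',10),('handle_axis',84),('red_end',84),('black_end',84),('jaw',10)):
    for r in eyes.spot_point(k,p)[:2]: print(k,np.round(r['centre']),round(r['score'],2),atz(p,r['centre'],z))
for r in eyes.spot_point('vial_2',p): print('vial',np.round(r['centre']),round(r['score'],2),atz(p,r['centre'],0))
import sys
if len(sys.argv)>1: save(p,sys.argv[1])
E
python3 w.py w1.png
```

```text
t: 3.3
eef_pos: [551.8, -215.9, 214.7]
tcp_rot: [3.142, -0.0, 1.028]
ft_force: [-1.0, -0.5, -0.5]
opening: 1.001
grip_force: 0.0
3.35 [ 551.2 -217.6  214.7] [180.    0.   58.8]
clamp [ 56. 229.] 0.94 [583.1 -46.2   0. ]
bed [ 93. 252.] 0.79 [583.9 -95.9  10. ]
jaw [ 69. 238.] 0.94 [584.2 -65.1  10. ]
```

```bash
python3 -m inch '[[[0.933,-0.171,0],-0.866,-1],[[0.933,-0.171,0],-0.866,-1],[[0.933,-0.171,0],-0.866,-1],[[0.933,-0.171,0],-0.866,-1],[[0.933,-0.171,0],-0.866,-1],[[0.933,-0.171,0],-0.866,-1],[[0.933,-0.171,0],-0.866,-1],[[0.933,-0.171,0],-0.866,-1],[[0.933,-0.171,0],-0.866,-1],[[0,0,0],0,-1]]'
python3 w.py w2.png; python3 - <<'E'
from h import *
p=eyes.read_camera('wrist')
for r in eyes.cut_out('vial_2',p):
    m=r['mask'];ys,xs=np.nonzero(m);print(r['score'],r['centre'],ys.min(),ys.max(),xs.min(),xs.max())
hsv=cv2.cvtColor(p['pixels'],cv2.COLOR_RGB2HSV);m=(((hsv[...,0]<6)|(hsv[...,0]>174))&(hsv[...,1]>140)&(hsv[...,2]>70)).astype('uint8')
n,_,st,c=cv2.connectedComponentsWithStats(m)
for i in range(1,n):
    if st[i,4]>15: print('red',st[i],c[i],atz(p,c[i][::-1],51))
E
```

```text
t: 4.95
eef_pos: [581.9, 285.2, 214.4]
tcp_rot: [-3.141, -0.0, 1.707]
ft_force: [-0.8, 0.4, 0.2]
opening: 0.998
grip_force: 0.0
5.0 [582.5 283.4 214.4] [-180.     0.    97.7]
clamp [181. 197.] 0.24 [471.3 283.5   0. ]
handle_axis [274. 259.] 0.46 [567.6 205.8  84. ]
vial [192. 280.] 0.86 [579.8 283.6   0. ]
vial [146. 263.] 0.7 [550.8 338.8   0. ]
vial [235. 292.] 0.69 [604.8 226.5   0. ]
vial [180. 200.] 0.66 [475.7 285.4   0. ]
0.86 [191.3, 281.5] 181 202 272 290
0.67 [179.0, 193.3] 170 192 180 206
0.61 [274.0, 256.3] 265 285 247 267
0.61 [236.0, 290.6] 225 253 280 299
0.6 [143.1, 259.7] 130 152 248 270
red [275 191  13  11 108] [281.12037037 196.12037037] [582.58330789 284.9456639   51.        ]
```

```bash
python3 -m inch '[[[0,0.02,0.6],0,-1],[[0,0,0.6],0,-1],[[0,0,0.6],0,-1],[[0,0,0.6],0,-1],[[0,0,0.5],0,-1],[[0,0,0.4],0,-1],[[0,0,0.17],0,-1],[[0,0,0],0,0.6],[[0,0,0],0,0.6],[[0,0,0],0,0.6]]'
python3 -m inch '[[[0,0,0],0,0.9],[[0,0,0],0,0.9],[[0,0,0],0,0.9],[[0,0,0],0,0.9],[[0,0,0],0,0.9],[[0,0,-0.2],0,0.9],[[0,0,-0.4],0,0.9],[[0,0,-0.6],0,0.9],[[0,0,-0.6],0,0.9],[[0,0,0],0,0.9]]'
```

```text
t: 6.7
eef_pos: [584.5, 282.7, 7.4]
tcp_rot: [3.14, -0.0, 1.703]
ft_force: [0.3, 0.3, -0.4]
opening: 0.742
grip_force: 0.0
t: 7.95
eef_pos: [585.3, 283.1, 118.1]
tcp_rot: [3.136, -0.001, 1.703]
ft_force: [0.2, -0.6, -0.4]
opening: 0.266
grip_force: 30.0
```

```bash
python3 -m inch '[[[-0.4,-0.05,-0.4],0,0.9],[[-0.8,-0.1,-0.4],0,0.9],[[-0.8,-0.1,-0.4],0,0.9],[[-0.8,-0.1,0],0,0.9],[[-0.8,-0.1,0],0,0.9],[[-0.8,-0.1,0],0,0.9],[[-0.8,-0.1,0],0,0.9],[[-0.8,-0.1,0],0,0.9],[[-0.4,-0.05,0],0,0.9],[[0,0,0],0,0.9]]'
python3 w.py w3.png
```

```text
t: 9.2
eef_pos: [586.8, -105.8, 185.9]
tcp_rot: [-3.141, -0.0, 1.701]
ft_force: [0.0, -0.2, -1.3]
opening: 0.261
grip_force: 30.0
9.25 [ 586.8 -104.6  186. ] [-180.    -0.    97.5]
clamp [146. 284.] 0.94 [582.1 -47.2   0. ]
bed [185. 282.] 0.74 [585.  -91.5  10. ]
handle_axis [ 79. 285.] 0.94 [575.4  10.7  84. ]
red_end [118. 328.] 0.6 [616.5 -15.5  84. ]
black_end [ 37. 243.] 0.73 [537.4  37.7  84. ]
jaw [162. 283.] 0.98 [583.1 -64.7  10. ]
vial [248. 281.] 0.57 [ 594.5 -173.4    0. ]
```

View pics/w3.png

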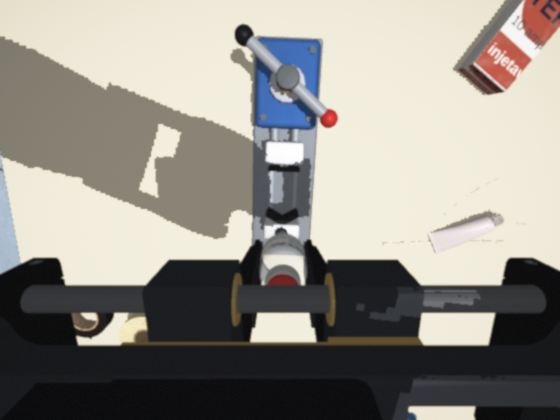

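The clamp runs almost vertically in the image. The handle hub is at (77,287), the red ball at (118,329), the black ball at (35,243), the jaw at (150,284) and the V stop at about (215,283). The held vial with its red cap is at (275,283). Next I'll fit the axis using the housing and enlarge the bed.

```bash
python3 - <<'E'
from h import *
np.set_printoptions(precision=1,suppress=True)
p=eyes.read_camera('wrist');hsv=cv2.cvtColor(p['pixels'],cv2.COLOR_RGB2HSV)
m=((abs(hsv[...,0].astype(int)-110)<12)&(hsv[...,1]>150)&(hsv[...,2]>60)).astype('uint8');m[200:]=0;m[:,:230]=0;m[:,350:]=0
n,l,st,c=cv2.connectedComponentsWithStats(m);i=1+st[1:,4].argmax();q=cv2.minAreaRect(cv2.findContours((l==i).astype('uint8'),0,2)[0][0])
box=cv2.boxPoints(q);print(q);W=[atz(p,b[::-1],52) for b in box];print(np.array(W),np.mean(W,0))
for j in range(4): d=W[j]-W[j-1];print(np.linalg.norm(d),np.degrees(np.arctan2(d[1],d[0])))
im=cv2.cvtColor(p['pixels'],cv2.COLOR_RGB2BGR)[120:250,235:335];cv2.imwrite('pics/c2.png',cv2.resize(im,None,fx=4.5,fy=4.5,interpolation=cv2.INTER_CUBIC))
E
```

```text
((285.0119934082031, 97.06977844238281), (57.56113052368164, 64.61396026611328), 1.5911402702331543)
[[551.9 -30.4  52. ]
 [547.3  27.3  52. ]
 [600.6  33.   52. ]
 [608.1 -24.4  52. ]] [577.    1.4  52. ]
56.46988580931191 -173.93202529139714
57.826619556667474 94.56526954776
53.55125276387056 6.1471850039864036
57.897748682483126 -82.5442382375643
```

View pics/c2.png

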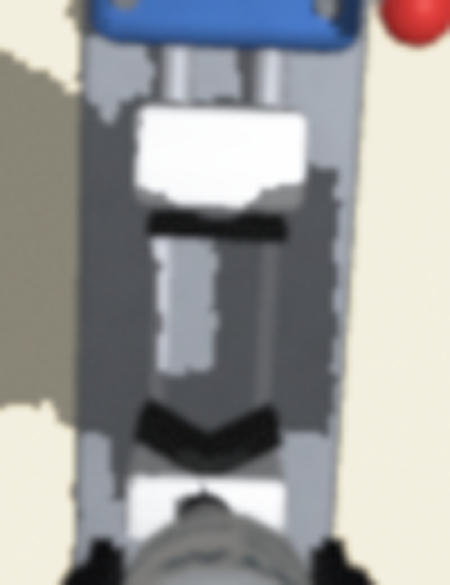

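```bash
cat > c.py <<'E'
from h import *
np.set_printoptions(precision=1,suppress=True)
A=np.array([577,11.5]);u=np.array([.1115,-.9938]);n=np.array([.9938,.1115])
def cl(X): d=np.array(X[:2])-A;return np.array([d@n,58-d@u])
E
python3 - <<'E'
from c import *
p=eyes.read_camera('wrist')
for nm,rc in(('V',(216.7,281.2)),('pad',(172.9,283.2))):
    for z in(32,36,41): print(nm,z,cl(atz(p,rc,z)))
print(cl((582.1,-47.2)),cl((583.1,-64.7)))
E
python3 -m inch '[[[0.1,0.05,0.4],0,0.9],[[0,0,0.5],0,0.9],[[0,0,0.5],0,0.9],[[0,0,0.5],0,0.9],[[0,0,0.4],0,0.9],[[0,0,0.2],0,0.9],[[0,0,0],0,0.9],[[0,0,0],0,0.9],[[0,0,0],0,0.9],[[0,0,0],0,0.9]]'
python3 - <<'E'
from c import *
s=env.state();print(s['eef_pos'],s['ft_force'],cl(s['eef_pos']))
p=eyes.read_camera('side');q=eyes.read_camera('scene')
i=p['pixels'][225:345,250:350];j=q['pixels'][150:240,250:360]
o=np.hstack([cv2.resize(i,(400,480),interpolation=cv2.INTER_CUBIC),cv2.resize(j,(400,480),interpolation=cv2.INTER_CUBIC)])
cv2.imwrite('pics/ss.png',o[...,::-1])
E
```

```text
V 32 [ -2.5 -75.8]
V 36 [ -2.5 -74.7]
V 41 [ -2.5 -73.3]
pad 32 [ -1.3 -26.4]
pad 36 [ -1.3 -25.9]
pad 41 [ -1.3 -25.2]
[-1.5 -0.9] [ -2.4 -18.4]
t: 10.95
eef_pos: [589.5, -98.1, 37.0]
tcp_rot: [3.141, 0.0, 1.703]
ft_force: [-0.5, -0.3, -0.2]
opening: 0.264
grip_force: 30.0
[589.5 -98.1  37. ] [-0.5 -0.3 -0.2] [  0.2 -52.3]
```

View pics/ss.png

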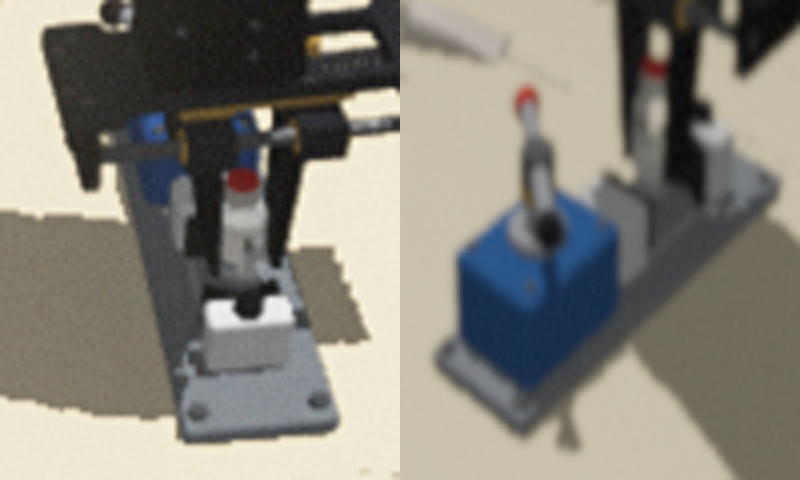

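The side crop shows the held vial (cap at (180,243)) above the bed in line with the V stop (295,248). The scene crop shows it standing free between jaw and stop. I'll lower and release.

```bash
python3 -m inch '[[[0,-0.01,0.12],0,0.9],[[0,0,0.12],0,0.9],[[0,0,0.08],0,0.9],[[0,0,0.02],0,0.9],[[0,0,0],0,0.9],[[0,0,0],0,0.9],[[0,0,0],0,0.9],[[0,0,0],0,0.9],[[0,0,0],0,0.9],[[0,0,0],0,0.9]]'
python3 -c "
from c import *
s=env.state();print(s['eef_pos'],s['ft_force'])"
```

```text
t: 12.3
eef_pos: [588.6, -98.1, 16.2]
tcp_rot: [-3.141, -0.0, 1.703]
ft_force: [-3.3, -0.1, 6.3]
opening: 0.264
grip_force: 30.0
[588.6 -98.1  16.2] [-3.3 -0.1  6.3]
```

```bash
python3 -m inch '[[[0,0,0],0,0.2],[[0,0,0],0,0],[[0,0,0],0,0],[[0,0,0],0,0],[[0,0,0],0,0],[[0,0,-0.3],0,0],[[0,0,-0.6],0,0],[[0,0,-0.7],0,0],[[0,0,-0.7],0,0],[[0,0,-0.6],0,0]]'
python3 w.py w4.png; python3 -c "
from c import *
p=eyes.read_camera('wrist')
hsv=cv2.cvtColor(p['pixels'],cv2.COLOR_RGB2HSV);m=(((hsv[...,0]<6)|(hsv[...,0]>174))&(hsv[...,1]>140)&(hsv[...,2]>70)).astype('uint8')
n,_,st,c=cv2.connectedComponentsWithStats(m)
for i in range(1,n):
    if st[i,4]>15: print('red',st[i],c[i],atz(p,c[i][::-1],61),cl(atz(p,c[i][::-1],61)), 'ball',atz(p,c[i][::-1],84))
"
```

```text
t: 13.55
eef_pos: [588.7, -98.1, 193.1]
tcp_rot: [3.14, 0.001, 1.703]
ft_force: [-0.1, 0.5, 1.3]
opening: 0.5
grip_force: 0.0
13.6 [590.2 -98.5 197.6] [179.6   0.2  97.6]
clamp [150. 283.] 0.97 [583.5 -45.4   0. ]
bed [193. 284.] 0.6 [592.1 -94.4  10. ]
bed [193. 277.] 0.59 [583.6 -94.9  10. ]
handle_axis [ 87. 284.] 0.98 [577.3  12.8  84. ]
red_end [126. 325.] 0.63 [617.6 -14.6  84. ]
black_end [ 47. 243.] 0.83 [538.6  39.5  84. ]
black_end [151. 281.] 0.47 [581.4 -41.5  84. ]
jaw [150. 278.] 0.71 [578.3 -44.6  10. ]
jaw [167. 281.] 0.63 [583.9 -63.6  10. ]
vial [192. 282.] 0.69 [589.  -95.5   0. ]
red [517   0  31  48 812] [530.1  25.8] [784.6  93.9  61. ] [215.5 116.8] ball [768.8  84.7  84. ]
red [542   0  18  22 183] [551.7   9.2] [798.9 108.7  61. ] [231.3 129.8] ball [782.   98.3  84. ]
red [539  19   5   6  19] [541.4  21.7] [793.3  98.3  61. ] [224.7 120.1] ball [776.9  88.7  84. ]
red [556  24   4   5  16] [557.6  25.8] [808.6  97.1  61. ] [239.7 117.3] ball [791.   87.7  84. ]
red [492  43  32  35 404] [506.6  61.1] [773.3  63.8  61. ] [200.9  88.1] ball [758.5  56.9  84. ]
red [475  47  16  22  68] [481.5  61.5] [750.8  60.5  61. ] [178.2  87.3] ball [737.7  53.9  84. ]
red [477  73  32  22 303] [492.9  82.1] [766.5  45.1  61. ] [192.1  70.3] ball [752.2  39.7  84. ]
red [318 120  15  16 186] [325.3 127.8] [620.  -15.1  61. ] [39.8 26.8] ball [617.  -15.9  84. ]
red [277 198  12  14 128] [282.6 204.6] [589.3 -95.6  61. ] [  0.3 -49.8] ball [588.6 -90.2  84. ]
```

View pics/w4.png

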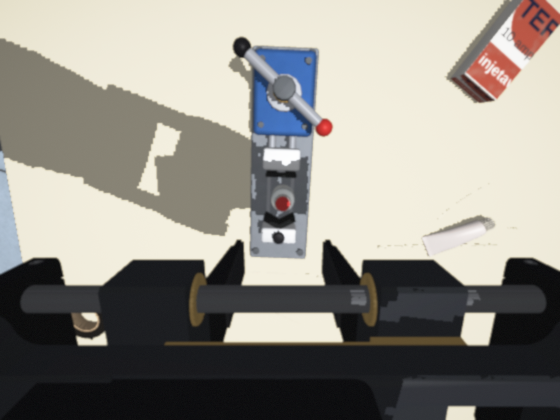

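The vial stands on the bed at (203,282), centred between jaw and V. The bar runs from black (46,243) to red (127,325), at about -35°. Next I'll move over the handle axis with the fingers 57 mm apart, to use them as two pins either side of the hub.

```bash
python3 -m inch '[[[0.6,0.02,0],0,-0.2],[[0.7,0.03,0],0,-0.2],[[0.545,0,0.2],0,-0.2],[[0,0,0.4],0,-0.2],[[0,0,0.4],0,-0.2],[[0,0,0.2],0,-0.2],[[0,0,0],0,-0.2],[[0,0,0],0,-0.2],[[0,0,0],0,-0.2],[[0,0,0],0,-0.2]]'
python3 - <<'E'
from c import *
s=env.state();print(s['eef_pos'],s['joints'],s['moment'],s['opening'])
p=eyes.read_camera('scene');q=eyes.read_camera('side')
for k in('handle_axis','red_end','black_end'):
    a=eyes.spot_point(k,p)[:1];b=eyes.spot_point(k,q)[:1]
    print(k,[(r['centre'],round(r['score'],2),atz(p,r['centre'],84)) for r in a],[(r['centre'],round(r['score'],2),atz(q,r['centre'],84)) for r in b])
E
```

```text
t: 15.25
eef_pos: [577.3, 11.9, 118.5]
tcp_rot: [3.141, 0.0, 1.703]
ft_force: [-0.1, -0.0, -0.0]
opening: 0.602
grip_force: 0.0
[577.3  11.9 118.5] [-0.1  0.5  1.8 -0.   0.8 -0.2] [-0.  -0.1 -0. ] 0.6020985369186544
handle_axis [([179.0, 288.2], 0.57, array([574.6,  10.3,  84. ]))] [([235.7, 300.3], 0.96, array([580.8,   9.1,  84. ]))]
red_end [([168.1, 286.7], 0.6, array([610.9, -18.4,  84. ]))] [([245.2, 319.6], 0.66, array([616. , -24.4,  84. ]))]
black_end [([193.4, 293.2], 0.79, array([527.1,  40.6,  84. ]))] [([230.3, 280.0], 0.85, array([540.7,  29.6,  84. ]))]
```

```bash
python3 -m inch '[[[0,0,0.25],0,-0.2],[[0,0,0.3],0,-0.2],[[0,0,0.2],0,-0.2],[[0,0,0],0,-0.2],[[0,0,0],0.5,-0.2],[[0,0,0],0.5,-0.2],[[0,0,0],0.5,-0.2],[[0,0,0],1,-0.2],[[0,0,0],1,-0.2],[[0,0,0],1,-0.2]]'
cat > m.py <<'E'
from c import *
s=env.state();print(s['t'],s['eef_pos'],'yaw',np.degrees(s['tcp_rot'][2]).round(1),'f',s['ft_force'],'Mz',np.round(s['moment'],3),'j6',s['joints'][5].round(2))
E
python3 m.py
```

```text
t: 16.9
eef_pos: [577.2, 11.6, 73.5]
tcp_rot: [3.141, 0.001, 1.308]
ft_force: [-1.2, -4.3, -0.1]
opening: 0.601
grip_force: 1.9
16.9 [577.2  11.6  73.5] yaw 74.9 f [-1.2 -4.3 -0.1] Mz [-0.8  0.1  0.1] j6 0.17
```

```bash
sed -i "s/np.round(s\['moment'\],3)/np.round(s['moment'],3).tolist()/" m.py
python3 -m inch '[[[0,0,0],1,-0.2],[[0,0,0],1,-0.2],[[0,0,0],1,-0.2],[[0,0,0],1,-0.2],[[0,0,0],1,-0.2],[[0,0,0],1,-0.2],[[0,0,0],1,-0.2],[[0,0,0],1,-0.2],[[0,0,0],1,-0.2],[[0,0,0],1,-0.2]]' ; python3 m.py
python3 -m inch '[[[0,0,0],1,-0.2],[[0,0,0],1,-0.2],[[0,0,0],1,-0.2],[[0,0,0],1,-0.2],[[0,0,0],1,-0.2],[[0,0,0],1,-0.2],[[0,0,0],1,-0.2],[[0,0,0],1,-0.2],[[0,0,0],1,-0.2],[[0,0,0],1,-0.2]]' ; python3 m.py
cat > look.py <<'E'
from c import *
import sys
p=eyes.read_camera(sys.argv[1])
for k,z in(('jaw',10),('red_end',84),('black_end',84),('vial_2',10)):
    for r in eyes.spot_point(k,p)[:2]:
        X=atz(p,r['centre'],z);print(k,np.round(r['centre']),round(r['score'],2),X,'cl',cl(X))
hsv=cv2.cvtColor(p['pixels'],cv2.COLOR_RGB2HSV);m=(((hsv[...,0]<6)|(hsv[...,0]>174))&(hsv[...,1]>120)&(hsv[...,2]>70)).astype('uint8')
n,_,st,c=cv2.connectedComponentsWithStats(m)
for i in range(1,n):
    X=atz(p,c[i][::-1],61);v=cl(X)
    if st[i,4]>8 and abs(v[0])<15 and -100<v[1]<-20: print('cap',st[i,4],np.round(c[i][::-1],1),v)
if len(sys.argv)>2: save(p,sys.argv[2])
E
python3 look.py side
```

```text
t: 18.15
eef_pos: [576.5, 11.7, 73.3]
tcp_rot: [-3.141, 0.001, 0.435]
ft_force: [-3.7, -1.8, 1.5]
opening: 0.597
grip_force: 1.7
18.15 [576.5  11.7  73.3] yaw 24.9 f [-3.7 -1.8  1.5] Mz [-0.389, 0.645, 0.165] j6 1.04
t: 19.4
eef_pos: [576.3, 12.2, 73.2]
tcp_rot: [3.141, 0.002, -0.437]
ft_force: [-3.7, 1.4, 0.9]
opening: 0.6
grip_force: 1.7
19.4 [576.3  12.2  73.2] yaw -25.1 f [-3.7  1.4  0.9] Mz [0.346, 0.691, 0.137] j6 1.91
jaw [290. 303.] 0.72 [582.  -71.2  10. ] cl [ -4.2 -24.8]
red_end [242. 284.] 0.71 [546.2 -12.6  84. ] cl [-33.3  37.5]
red_end [237. 298.] 0.42 [574.7   4.4  84. ] cl [-3.  51.2]
black_end [226. 311.] 0.6 [606.2  44.5  84. ] cl [32.7 87.5]
vial_2 [299. 310.] 0.75 [592.6 -98.2  10. ] cl [  3.3 -52.8]
vial_2 [224. 245.] 0.73 [467.3 165.7  10. ] cl [-91.9 223.5]
cap 34 [278.1 309.3] [  0.2 -49.7]
```

```bash
python3 -m inch '[[[0,0,0],1,-0.2],[[0,0,0],1,-0.2],[[0,0,0],1,-0.2],[[0,0,0],1,-0.2],[[0,0,0],1,-0.2],[[0,0,0],1,-0.2],[[0,0,0],1,-0.2],[[0,0,0],0.8,-0.2],[[0,0,0],0,-0.2],[[0,0,0],-1,-0.2]]'; python3 m.py
python3 -m inch '[[[0,0,-0.1],-1,-0.2],[[0,0,-0.2],-1,-0.2],[[0,0,-0.3],-1,-0.2],[[0,0,-0.1],-1,-0.2],[[0,0,0],-1,-0.2],[[0,0,0],-1,-0.2],[[0,0,0],-1,-0.2],[[0,0,0],-1,-0.2],[[0,0,0],-1,-0.2],[[0,0,0],-1,-0.2]]'
python3 -m inch '[[[0,0,0],-1,-0.2],[[0,0,0],-1,-0.2],[[0,0,0],-1,-0.2],[[0,0,0],-1,-0.2],[[0,0,0],-1,-0.2],[[0,0,0],-1,-0.2],[[0,0,0],-1,-0.2],[[0,0,0],-1,-0.2],[[0,0,0],-1,-0.2],[[0,0,0],-1,-0.2]]'
python3 -m inch '[[[0,0,0],-1,-0.2],[[0,0,0],-1,-0.2],[[0,0,0],-1,-0.2],[[0,0,0],-1,-0.2],[[0,0,0],-1,-0.2],[[0,0,0],-1,-0.2],[[0,0,0],-1,-0.2],[[0,0,0],-1,-0.2],[[0,0,0],-1,-0.2],[[0,0,0],-1,-0.2]]'
python3 m.py; python3 look.py side; python3 look.py scene
```

```text
t: 20.9
eef_pos: [577.4, 11.9, 73.1]
tcp_rot: [-3.141, -0.0, -1.024]
ft_force: [-1.0, -0.1, -0.1]
opening: 0.602
grip_force: 0.8
20.9 [577.4  11.9  73.1] yaw -58.7 f [-1.  -0.1 -0.1] Mz [0.176, 0.212, 0.122] j6 2.5
t: 22.15
eef_pos: [577.8, 11.9, 115.3]
tcp_rot: [-3.142, -0.002, -0.15]
ft_force: [-0.3, 0.7, 0.8]
opening: 0.601
grip_force: 0.0
t: 23.4
eef_pos: [577.8, 11.9, 115.3]
tcp_rot: [3.14, -0.001, 0.722]
ft_force: [-0.9, 0.2, -0.0]
opening: 0.604
grip_force: 0.0
t: 24.65
eef_pos: [577.8, 11.9, 115.3]
tcp_rot: [3.14, 0.0, 1.595]
ft_force: [-0.3, 0.3, 0.1]
opening: 0.6
grip_force: 0.0
24.65 [577.8  11.9 115.3] yaw 91.4 f [-0.3  0.3  0.1] Mz [-0.049, -0.093, -0.007] j6 -0.12
jaw [290. 306.] 0.76 [587.4 -70.6  10. ] cl [  1.2 -24.7]
jaw [237. 299.] 0.46 [589.6 107.3  10. ] cl [ 23.2 151.8]
red_end [233. 276.] 0.82 [531.6  19.6  84. ] cl [-44.2  71.1]
black_end [231. 319.] 0.88 [621.4  23.9  84. ] cl [45.5 65.4]
vial_2 [225. 245.] 0.72 [467.5 161.5  10. ] cl [-92.1 219.3]
vial_2 [300. 311.] 0.54 [594.8 -99.1  10. ] cl [  5.4 -53.9]
cap 33 [278.1 309.2] [  0.  -49.7]
jaw [194. 313.] 0.78 [582.1 -70.7  10. ] cl [ -4.1 -24.3]
jaw [204. 301.] 0.63 [573.  -25.8  10. ] cl [-8.1 21.4]
red_end [186. 306.] 0.76 [529.2   3.1  84. ] cl [-48.5  55. ]
red_end [276. 267.] 0.74 [380.3 229.3  84. ] cl [-171.2  296.4]
black_end [169. 271.] 0.83 [629.2   9.5  84. ] cl [51.7 50.2]
vial_2 [305. 210.] 0.87 [455.4 290.5  10. ] cl [-89.7 348.8]
vial_2 [253. 195.] 0.81 [584.7 234.8  10. ] cl [ 32.6 279.1]
cap 14 [170.9 319.9] [ -4.7 -44.5]
```

```bash
python3 -m inch '[[[0,0,0],-1,-0.2],[[0,0,0],-1,-0.2],[[0,0,0],-1,-0.2],[[0,0,0],-1,-0.2],[[0,0,0],-1,-0.2],[[0,0,0],-1,-0.2],[[0,0,0],-1,-0.2],[[0,0,0],-1,-0.2],[[0,0,0],-1,-0.2],[[0,0,0],-1,-0.2]]'
python3 -m inch '[[[0,0,0.25],0,-0.2],[[0,0,0.25],0,-0.2],[[0,0,0.2],0,-0.2],[[0,0,0],0,-0.2],[[0,0,0],1,-0.2],[[0,0,0],1,-0.2],[[0,0,0],1,-0.2],[[0,0,0],1,-0.2],[[0,0,0],1,-0.2],[[0,0,0],1,-0.2]]'; python3 m.py
python3 -m inch '[[[0,0,0],1,-0.2],[[0,0,0],1,-0.2],[[0,0,0],1,-0.2],[[0,0,0],1,-0.2],[[0,0,0],1,-0.2],[[0,0,0],1,-0.2],[[0,0,0],1,-0.2],[[0,0,0],1,-0.2],[[0,0,0],1,-0.2],[[0,0,0],1,-0.2]]'; python3 m.py; python3 look.py side
```

```text
t: 26.4
eef_pos: [577.1, 12.0, 115.0]
tcp_rot: [-3.142, 0.0, 2.465]
ft_force: [0.0, -0.2, -0.0]
opening: 0.6
grip_force: 0.0
t: 27.65
eef_pos: [577.3, 11.8, 73.3]
tcp_rot: [3.141, 0.001, 1.936]
ft_force: [-0.7, -2.8, -0.4]
opening: 0.602
grip_force: 1.9
27.65 [577.3  11.8  73.3] yaw 110.9 f [-0.7 -2.8 -0.4] Mz [-0.377, -0.11, 0.127] j6 -0.46
t: 28.9
eef_pos: [576.9, 11.5, 73.3]
tcp_rot: [3.141, 0.001, 1.063]
ft_force: [-1.0, -5.7, 0.8]
opening: 0.601
grip_force: 1.8
28.9 [576.9  11.5  73.3] yaw 60.9 f [-1.  -5.7  0.8] Mz [-0.777, 0.285, 0.115] j6 0.41
jaw [291. 308.] 0.84 [590.8 -74.2  10. ] cl [  4.2 -28.7]
red_end [222. 285.] 0.61 [553.5  61.2  84. ] cl [-17.8 110. ]
red_end [303. 305.] 0.4 [ 571.8 -186.9   84. ] cl [ -27.2 -138.6]
black_end [245. 310.] 0.5 [597.8 -22.4  84. ] cl [16.9 22. ]
vial_2 [201. 248.] 0.75 [474.2 268.5  10. ] cl [-73.5 324.9]
vial_2 [223. 247.] 0.69 [470.3 167.3  10. ] cl [-88.6 224.7]
cap 34 [279.5 309.5] [ -0.3 -53.7]
```

```bash
cat > k.py <<'E'
from c import *
r=[];f=[];M=[]
for i in range(3):
    p=eyes.read_camera('side');s=env.state();f.append(s['ft_force']);M.append(s['moment'])
    hsv=cv2.cvtColor(p['pixels'],cv2.COLOR_RGB2HSV);m=(((hsv[...,0]<6)|(hsv[...,0]>174))&(hsv[...,1]>120)&(hsv[...,2]>70)).astype('uint8')
    n,_,st,c=cv2.connectedComponentsWithStats(m)
    for i in range(1,n):
        v=cl(atz(p,c[i][::-1],61))
        if st[i,4]>15 and abs(v[0])<15 and -100<v[1]<-20: r.append(v)
s=env.state()
print(round(s['t'],2),'yaw',np.degrees(s['tcp_rot'][2]).round(1),'cap',np.mean(r,0),len(r),'f',np.mean(f,0),np.linalg.norm(np.mean(f,0)[:2]).round(2),'M',np.mean(M,0).round(3).tolist())
E
python3 -m inch '[[[0,0,0],1,-0.2],[[0,0,0],1,-0.2],[[0,0,0],1,-0.2],[[0,0,0],1,-0.2],[[0,0,0],1,-0.2],[[0,0,0],1,-0.2],[[0,0,0],1,-0.2],[[0,0,0],1,-0.2],[[0,0,0],1,-0.2],[[0,0,0],1,-0.2]]'; python3 k.py
python3 -m inch '[[[0,0,0],1,-0.2],[[0,0,0],1,-0.2],[[0,0,0],1,-0.2],[[0,0,0],1,-0.2],[[0,0,0],1,-0.2],[[0,0,0],1,-0.2],[[0,0,0],0,-0.2],[[0,0,0],0,-0.2],[[0,0,0],0,-0.2],[[0,0,0],0,-0.2]]'; python3 k.py
```

```text
t: 30.4
eef_pos: [576.4, 12.3, 72.9]
tcp_rot: [-3.141, 0.002, 0.192]
ft_force: [-3.8, -1.1, 0.6]
opening: 0.601
grip_force: 1.7
30.55 yaw 11.2 cap [ -0.5 -57.8] 3 f [-3.7 -0.2  0.5] 3.74 M [-0.105, 0.641, 0.108]
t: 31.8
eef_pos: [577.0, 12.0, 73.0]
tcp_rot: [3.142, 0.0, -0.329]
ft_force: [-3.2, 0.8, -0.4]
opening: 0.602
grip_force: 1.7
31.95 yaw -18.9 cap [ -0.7 -59.8] 3 f [-3.9  1.   0.4] 4.04 M [0.296, 0.659, 0.124]
```

```bash
python3 -m inch '[[[0,0,0],1,-0.2],[[0,0,0],1,-0.2],[[0,0,0],1,-0.2],[[0,0,0],1,-0.2],[[0,0,0],0,-0.2],[[0,0,0],0,-0.2],[[0,0,0],0,-0.2],[[0,0,0],0,-0.2],[[0,0,0],0,-0.2],[[0,0,0],0,-0.2]]'; python3 k.py
python3 -m inch '[[[0,0,0],1,-0.2],[[0,0,0],1,-0.2],[[0,0,0],1,-0.2],[[0,0,0],1,-0.2],[[0,0,0],0,-0.2],[[0,0,0],0,-0.2],[[0,0,0],0,-0.2],[[0,0,0],0,-0.2],[[0,0,0],0,-0.2],[[0,0,0],0,-0.2]]'; python3 k.py
```

```text
t: 33.2
eef_pos: [577.1, 12.0, 73.0]
tcp_rot: [-3.142, -0.0, -0.679]
ft_force: [-2.1, 1.7, -0.6]
opening: 0.6
grip_force: 1.5
33.35 yaw -38.9 cap [ -0.6 -61.1] 3 f [-2.9  2.2 -0.2] 3.66 M [0.476, 0.487, 0.102]
t: 34.6
eef_pos: [577.2, 11.9, 73.0]
tcp_rot: [-3.142, -0.0, -1.028]
ft_force: [-1.3, 0.3, -0.4]
opening: 0.599
grip_force: 1.7
34.75 yaw -58.9 cap [ -0.9 -62.9] 3 f [-1.7  0.1 -0.7] 1.69 M [0.089, 0.275, 0.117]
```

```bash
python3 -m inch '[[[0,0,0],-1,-0.2],[[0,0,-0.1],-1,-0.2],[[0,0,-0.3],-1,-0.2],[[0,0,-0.3],-1,-0.2],[[0,0,0],-1,-0.2],[[0,0,0],-1,-0.2],[[0,0,0],-1,-0.2],[[0,0,0],-1,-0.2],[[0,0,0],-1,-0.2],[[0,0,0],-1,-0.2]]'
python3 -m inch '[[[0,0,0],-1,-0.2],[[0,0,0],-1,-0.2],[[0,0,0],-1,-0.2],[[0,0,0],-1,-0.2],[[0,0,0],-1,-0.2],[[0,0,0],-1,-0.2],[[0,0,0],-1,-0.2],[[0,0,0],-1,-0.2],[[0,0,0],-1,-0.2],[[0,0,0],-1,-0.2]]'
python3 -m inch '[[[0,0,0],-1,-0.2],[[0,0,0],-1,-0.2],[[0,0,0],-1,-0.2],[[0,0,0],-1,-0.2],[[0,0,0],-1,-0.2],[[0,0,0],-1,-0.2],[[0,0,0],-1,-0.2],[[0,0,0],-1,-0.2],[[0,0,0],-1,-0.2],[[0,0,0],-1,-0.2]]'
python3 -m inch '[[[0,0,0],-1,-0.2],[[0,0,0],-1,-0.2],[[0,0,0],-1,-0.2],[[0,0,0],-1,-0.2],[[0,0,0],-1,-0.2],[[0,0,0],-1,-0.2],[[0,0,0],-1,-0.2],[[0,0,0],-1,-0.2],[[0,0,0],-1,-0.2],[[0,0,0],-1,-0.2]]'
python3 look.py side; python3 look.py scene|head -6
```

```text
t: 36.0
eef_pos: [577.5, 12.0, 115.2]
tcp_rot: [-3.142, -0.001, -0.153]
ft_force: [0.1, 0.3, 0.4]
opening: 0.601
grip_force: 0.0
t: 37.25
eef_pos: [577.5, 11.9, 115.2]
tcp_rot: [3.141, -0.001, 0.72]
ft_force: [-0.2, -0.6, -0.0]
opening: 0.6
grip_force: 0.0
t: 38.5
eef_pos: [577.6, 11.9, 115.2]
tcp_rot: [3.14, 0.0, 1.592]
ft_force: [0.3, -0.1, -0.7]
opening: 0.596
grip_force: 0.0
t: 39.75
eef_pos: [577.5, 11.9, 115.2]
tcp_rot: [3.141, 0.001, 2.465]
ft_force: [-0.1, -0.2, 0.7]
opening: 0.603
grip_force: 0.0
jaw [294. 305.] 0.87 [584.8 -81.8  10. ] cl [ -2.7 -35.5]
red_end [231. 319.] 0.69 [621.2  24.3  84. ] cl [45.4 65.8]
black_end [237. 273.] 0.79 [525.1   6.5  84. ] cl [-52.1  58.8]
vial_2 [225. 247.] 0.66 [470.6 160.6  10. ] cl [-89.1 218. ]
vial_2 [301. 312.] 0.55 [ 596.1 -103.3   10. ] cl [  6.2 -58.3]
cap 33 [282.8 310.3] [ -0.9 -63. ]
jaw [191. 317.] 0.78 [586.7 -86.4  10. ] cl [ -1.2 -40.3]
red_end [180. 286.] 0.18 [575.5  14.1  84. ] cl [-1.2 60.8]
black_end [184. 308.] 0.86 [532.   -5.2  84. ] cl [-46.5  46.5]
black_end [181. 287.] 0.43 [570.1  16.6  84. ] cl [-6.3 63.8]
vial_2 [253. 194.] 0.81 [585.3 236.2  10. ] cl [ 33.3 280.4]
vial_2 [273. 268.] 0.72 [449.8 171.4  10. ] cl [-108.6  231.1]
```

```bash
python3 -m inch '[[[0,0,0],-1,-0.2],[[0,0,0.25],0,-0.2],[[0,0,0.25],0,-0.2],[[0,0,0.2],0,-0.2],[[0,0,0],0,-0.2],[[0,0,0],1,-0.2],[[0,0,0],1,-0.2],[[0,0,0],1,-0.2],[[0,0,0],1,-0.2],[[0,0,0],1,-0.2]]'; python3 k.py
python3 -m inch '[[[0,0,0],1,-0.2],[[0,0,0],1,-0.2],[[0,0,0],1,-0.2],[[0,0,0],1,-0.2],[[0,0,0],0,-0.2],[[0,0,0],0,-0.2],[[0,0,0],0,-0.2],[[0,0,0],0,-0.2],[[0,0,0],0,-0.2],[[0,0,0],0,-0.2]]'; python3 k.py
```

```text
t: 41.5
eef_pos: [577.2, 12.0, 73.3]
tcp_rot: [3.141, 0.0, 2.11]
ft_force: [-0.5, -0.3, -0.4]
opening: 0.599
grip_force: 1.8
41.65 yaw 121.2 cap [ -0.9 -63. ] 3 f [-0.6 -0.5 -0.2] 0.8 M [-0.054, -0.075, 0.11]
t: 42.9
eef_pos: [577.2, 11.7, 73.1]
tcp_rot: [3.141, 0.0, 1.766]
ft_force: [-1.0, -5.6, 1.3]
opening: 0.6
grip_force: 2.6
43.05 yaw 101.2 cap [ -0.9 -63.3] 3 f [-0.1 -5.2  1.6] 5.21 M [-0.961, -0.022, 0.164]
```

```bash
python3 -m inch '[[[0,0,0],1,-0.2],[[0,0,0],1,-0.2],[[0,0,0],0.4,-0.2],[[0,0,0],0,-0.2],[[0,0,0],0,-0.2],[[0,0,0],0,-0.2],[[0,0,0],0,-0.2],[[0,0,0],0,-0.2],[[0,0,0],0,-0.2],[[0,0,0],0,-0.2]]'; python3 k.py
```

```text
t: 44.3
eef_pos: [577.1, 11.7, 73.1]
tcp_rot: [3.141, 0.0, 1.556]
ft_force: [-0.3, -6.4, 2.2]
opening: 0.6
grip_force: 2.7
44.45 yaw 89.2 cap [ -0.9 -63.2] 3 f [ 0.2 -5.9  1.5] 5.92 M [-1.075, 0.06, 0.195]
```

```bash
python3 -m inch '[[[0,0,0],-1,-0.2],[[0,0,0],-1,-0.2],[[0,0,0],-1,-0.2],[[0,0,0],-1,-0.2],[[0,0,0],-1,-0.2],[[0,0,-0.3],0,-0.2],[[0,0,-0.6],0,-0.2],[[0,0,-0.6],0,-0.2],[[-0.5,0,-0.3],0,-0.2],[[-0.5,0,0],0,-0.2]]'; python3 k.py
python3 -m inch '[[[0,0,0],0,-0.2],[[0,0,0],0,-0.2],[[0,0,0],0,-0.2],[[0,0,0],0,-0.2],[[0,0,0],0,-0.2],[[0,0,0],0,-0.2],[[0,0,0],0,-0.2],[[0,0,0],0,-0.2],[[0,0,0],0,-0.2],[[0,0,0],0,-0.2]]'
python3 - <<'E'
from c import *
p=eyes.read_camera('wrist');q=eyes.read_camera('side')
c=[int(v) for v in proj(p,(589,-95,40))];print(c)
i=p['pixels'][max(0,c[0]-75):c[0]+75,max(0,c[1]-62):c[1]+62];j=q['pixels'][225:345,250:350]
cv2.imwrite('pics/fin.png',np.hstack([cv2.resize(i,(400,480),interpolation=cv2.INTER_CUBIC),cv2.resize(j,(400,480),interpolation=cv2.INTER_CUBIC)])[...,::-1])
E
python3 m.py
```

```text
t: 45.7
eef_pos: [602.5, -42.8, 182.8]
tcp_rot: [3.139, 0.001, 1.993]
ft_force: [0.3, -0.2, 0.0]
opening: 0.596
grip_force: 0.0
45.85 yaw 114.0 cap [ -0.9 -63.2] 3 f [-0.3 -0.9  0. ] 0.97 M [-0.015, -0.15, 0.001]
t: 47.1
eef_pos: [601.6, -42.8, 181.0]
tcp_rot: [-3.142, 0.0, 1.991]
ft_force: [-0.9, 0.2, 0.6]
opening: 0.599
grip_force: 0.0
[240, 251]
47.2 [601.6 -42.8 181. ] yaw 114.1 f [0.7 0.4 0.1] Mz [-0.024, -0.139, 0.035] j6 -0.6
```

View pics/fin.png

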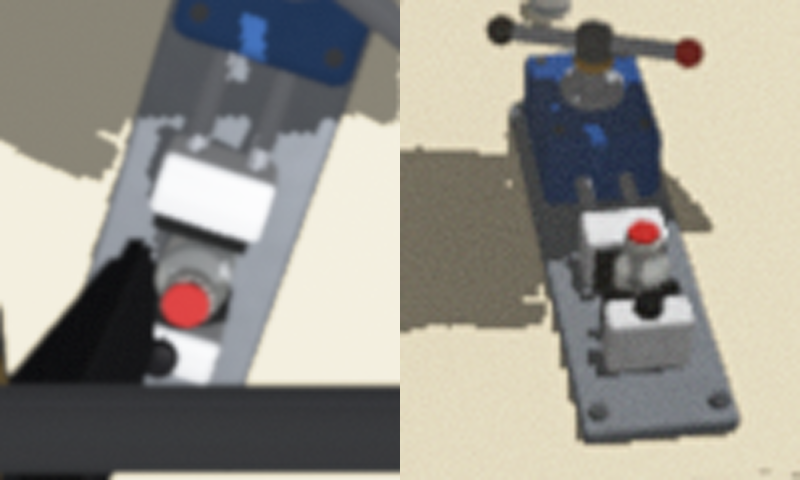

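The final crops show the vial upright, cap at (232,643) in the side crop. It sits in the V with the pad against it, and the robot is clear.

```bash
python3 -c "
from cell import env
print(env.job_done())"
```

```text
the job is handed in; nothing more can be done
None
```

The red-capped vial stands upright on the clamp's bed, held against the V stop at an estimated 13–17 N (target 7–22 N, inferred from handle torque and travel). I handed the job in at about 47 s; no verdict came back.

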